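Pack the last two cedar wedges head to tail in the sloping wardrobe tray

ROBOT

A 6-joint arm with a two-finger parallel gripper is mounted at the origin on the work surface. World frame = base frame: x ahead of the robot, y to its left, z up, the work surface at z = 0. Lengths are in m, angles in degrees, forces in N, time in s.
With the tool pointing down it reaches from about 0.4 to 0.825 m from the base axis. Payload 7 kg.
Tool frame: the origin (TCP) lies at the centre of the arm's flange, where the gripper is bolted on; the fingertips stand 178 mm ahead of it and the grasp point (between the pads) lies 159 mm ahead of it (tip_reach is the distance from the TCP to the fingertips, in m); z points along the fingers, y is the line along which they close (so a half turn about z gives the same grasp; the last joint's range is limited). The gripper opens to 88 mm and grips with 3 to 60 N. Pads are 19 mm wide; open, the fingers measure 130 mm over their backs; the gripper's body (78 mm by 193 mm) begins 47 mm behind the grasp point.
Start: joints at [-58.665, 20.546, 0.682, 0, -70.136, -16.507], TCP at [0.173, -0.653, 0.405] pointing down, gripper open.
Joint ranges: [-176.03, 176.03], [-82.01, 121.73], [-58.28, 71.71], [-173.87, 95.51], [-174.79, -0.11], [-173.66, 173.66]. Speed limits (degrees/s): [136.94, 136.94, 172.46, 180, 180, 180].

INTERFACE

Orientations are given as [roll, pitch, yaw] about the fixed x, y, z axes, in that order (R = Rz(yaw) Ry(pitch) Rx(roll)).
In Python, from plant import * gives the robot as it stands.
- The arm moves only by the shell command python3 -m handwheel 'ROWS'. ROWS is JSON, a list of rows, each a list of 7 numbers: the opening, from -1 (shut) to 1 (fully open), then the shift along the tool's x, y, z as a fraction of full scale, then the turn, a rotation vector about the tool's x, y, z as a fraction of full scale. A call has 1 to 5 rows; each row shifts and turns the commanded pose from where the row before left it, along the tool's axes as they then stand; what a row does not reach is not made up. Full scale, the value 1, is 0.025 m for a shift and 6 degrees for a turn. A row lasts 1/8 s, in which the tool goes at most 62.5 mm and 10.7 degrees, less where a joint would pass 70% of its speed; a pose out of reach is approached as far as the arm can. A call with a number of a shift or a turn outside -1 to 1 is refused whole. A call with a gripper value outside its range is refused whole. The fingers move at their own pace and stop on an object; the grip force is fixed at half the most. Time passes only in rows, so rows that do not move let the fingers close. It gives the time, the measured TCP pose, the force, the opening and the grip force at its end, in the units of the state.
- get_obs(): the state, without advancing time (a new reading comes with each control period).
- snapshot(name): name is "side" or "top" or "wrist"; returns a dict with "color" (420x560x3 uint8, red, green, blue), "fx", "fy", "cx", "cy" (pixels), "k1" (the pictures are not rectified: a ray, as slopes to the right and down, at radius r is drawn at 1 + k1 r^2 times it, then the intrinsics apply), "R" (3x3) and "t" (3): a world point X has camera coordinates R X + t; the wrist camera has in their place "tool_from_camera" (4x4, takes a point from camera to tool coordinates, whose origin is the TCP and whose axes are the flange's). Camera axes: x right, y down, z forward; pixel columns grow to the right and rows downward; lengths in m; the calibration is good to about 2 mm. A picture is of the moment at which its call begins: read the wrist's pose just before it. There is no depth.
- close_job(): hands the job in; it is judged then, once.
The state is a dict: "clock": time; "joint_pos": joint angles; "qvel": joint speeds; "tau": joint torques, N m; "tool_pos": TCP position; "orientation": TCP orientation; "force": force on the tool from outside, world axes, zero at the start; "moment": the same for the moment, N m; "opening": finger opening in m; "gripper_force": force on a finger pad.
Only numpy, scipy, OpenCV 4.12 (cv2) and the standard library are available. Lean on these libraries where they do the work, as an engineer would, in place of code of your own. Each camera call takes 0.05 s, during which the arm holds its last target. There are 200 camera calls.

TASK

Two cedar wedges lie on the wardrobe board; pack them into the empty half of the sloping tray beside the two already there, carrying on the head-to-tail pattern so that all four lie flat on the tray's floor, side by side and fully home against the stop at its low end, filling the rectangle. The tray slides down its rails a little before it stops, and its far side is a sprung panel that the last wedge must push aside as it is driven home. Leave the other wardrobe things where they are.

Things in the scene. Friction and masses are not known exactly. Their poses are not given: they have to be found in the camera images.
- wedge_a: Loose cedar wedge on the board, tab up, 40-85 g. Origin: under its middle. x to the thin end (x=+55 mm), y to the straight face (y=+17.5), z up. 110 long, 28 high; ends square to the straight face: 46 wide at the thick end (x=-55), 24 at the thin; the other face slants from y=-28.5 (thick end) to -6.5. Thumb tab on top over the origin: 10 thick along x, 20 along y, 24 tall (tab top 52 mm up).
- wedge_b: The other loose cedar wedge on the board, identical to wedge_a, same axes. Either wedge may go in either free place.
- wedge_c: Identical cedar wedge, same axes, already packed in the tray against its fixed side, nearest the robot, thick end downhill; loose, and to stay there. Packed origin on the bed: x=0, y=+52.5 mm, its x along bed x.
- wedge_d: Identical cedar wedge, same axes, already packed beside wedge_c, thin end downhill, its straight face towards the free half; loose, and to stay there. Packed origin on the bed: x=0, y=+17.5 mm, its x against bed x.
- wedge_a_thin (a point): Thin end of wedge_a, on the underside, 55 mm along its x from its origin. Free places on the bed (wedge origin): x=0, y=-17.5 mm with the thick end downhill (wedge x along bed x), and x=0, y=-52.5 mm with the thin end downhill (wedge x against bed x).
- wedge_b_thin (a point): Thin end of wedge_b, on the underside, 55 mm along its x from its origin.
- bed: Floor of the white tray, rising 30 degrees to the robot's left. The tray slides on rails: some 5 N moves it downhill an unknown 4 to 24 mm to a hard end. Origin: on the floor, centre of the 110 x 140 mm rectangle of the four wedges. x uphill along the floor, y to the robot, z square to it. Low stop's face x=-55, 14 high; uphill end open, floor to x=+101. Fixed near side's face y=+70, 26 high.
- cheek (a joint): Outward travel (m, along bed -y) of the sprung panel on the far side, 25 mm high, x=-53 to +99 mm. At 0 its face is at y=-66 mm: 4 mm too tight for the last wedge. Spring 2 N at 0, plus 500 N/m, travel 9 mm. Set 40 mm uphill, the last wedge has some 4 mm sideways play (its origin y -48.5 to -44.5); sliding it home takes 5 to 15 N, then friction holds it.
- jar: Round clear trinket jar with a steel lid, 60 mm across, 60 mm tall, standing on the turntable; bystander. Origin: centre of its underside.
- tie_clip: Steel tie clip 55 mm long on the turntable; bystander. Origin: under its middle.
- lint_comb: Navy plastic lint comb about 110 mm long, lying on the board beyond the tray to the left; bystander. Origin: near its middle, underside.
- turntable: White plastic lazy Susan, fixed foot, its free-turning disc 180 mm across, top 22 mm above the board; carries the jar and the tie clip. Origin: centre of its underside.

How it is judged:
By the outcome, as a careful person would: the job done as asked, in the order asked, and still so for the second after the job is handed in, with the robot touching nothing.
It also fails if it takes over 58 s, if anything falls off the work surface, if the arm or the gripper's body presses on something with over 40 N, if the wrist force passes 120 N, or if a joint passes its speed limit or range.

## Working session

There is one attempt and no reset: what is moved stays moved. The work goes in short steps, Python scripts to look and compute and a shell command to move; the robot and the scene stay as the last step left them, time stands still between calls to the robot, and variables do not carry over. Pictures are saved under pics/ and viewed, at most 13 in all, crops included, and the job is handed in when it is done.

```bash
ls; mkdir -p pics
python3 - <<'E'
from plant import *
import cv2
o=get_obs();print(o)
for n in ["side","top"]:
    s=snapshot(n);cv2.imwrite(f"pics/{n}0.png",s["color"][:,:,::-1])
    print(n,{k:v for k,v in s.items() if k!="color"})
s=snapshot("wrist");print(s["tool_from_camera"],s["fx"],s["k1"])
E
```

```text
pics
{'clock': 0.0, 'joint_pos': array([-5.86632644e+01,  2.05884769e+01,  6.33705081e-01, -1.85881621e-02,
       -7.01351872e+01, -1.65067868e+01]), 'qvel': array([ 0.1738027 , -0.03564894,  0.10670021, -0.07379955,  0.01823528,
       -0.04309687]), 'tau': array([-6.95468661e-04, -5.82728970e+01,  2.93055063e+01,  6.99737549e+00,
        6.85686129e-03, -1.92866296e-04]), 'tool_pos': array([ 0.17270683, -0.65232441,  0.40376014]), 'orientation': array([ 1.79908783e+02, -8.80816060e-03, -1.65176374e+02]), 'force': array([-0.92900903, -0.12424028,  1.03488027]), 'moment': array([-0.05190409,  0.00682184,  0.01610567]), 'gripper_force': 0.0, 'opening': 0.08763555473364507}
side {'fx': 484.14204465444635, 'fy': 484.14204465444635, 'cx': 279.27116654063786, 'cy': 207.0166852577112, 'k1': -0.0691199769599753, 'R': array([[-0.74572612, -0.66624339,  0.00350585],
       [-0.46028499,  0.51137823, -0.7256928 ],
       [ 0.48169521, -0.54278177, -0.68800994]]), 't': array([0.45683976, 0.33804403, 1.25096866])}
top {'fx': 459.32527056202815, 'fy': 459.32527056202815, 'cx': 269.92454876374654, 'cy': 203.3669061866372, 'k1': 0.018146126892683637, 'R': array([[-0.02704112, -0.9996097 ,  0.00701559],
       [-0.98204422,  0.02525385, -0.18695291],
       [ 0.18670277, -0.01194504, -0.98234382]]), 't': array([0.03403313, 0.60961414, 1.08504926])}
[[ 7.05399299e-04 -9.69100503e-01 -2.46665194e-01  6.77490634e-02]
 [ 9.99999633e-01  5.63812033e-04  6.44632964e-04  3.03463164e-07]
 [-4.85641324e-04 -2.46665559e-01  9.69100545e-01  2.00124122e-02]
 [ 0.00000000e+00  0.00000000e+00  0.00000000e+00  1.00000000e+00]] 305.80815422703427 -0.023636806038564304
```

View pics/top0.png

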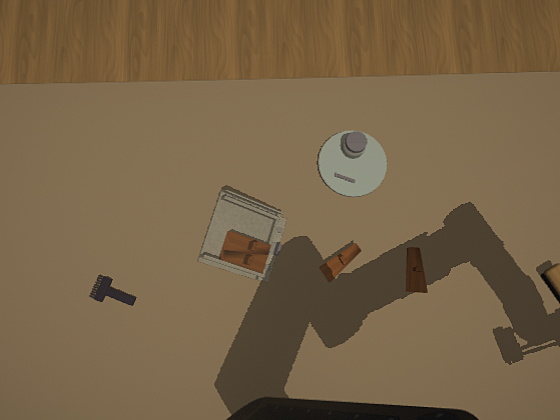

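View pics/side0.png

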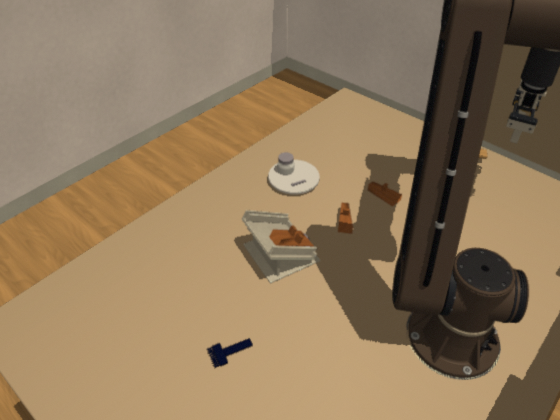

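The top view shows the tray at about (243,235), the wedges at (341,261) and (416,270), the turntable at (352,163) and the comb at (115,292). I'll zoom in on the tray and the wedges.

```bash
cat > h.py <<'E'
import numpy as np,cv2,json
from scipy.spatial.transform import Rotation as Ro
def T_tool(o):
    T=np.eye(4);T[:3,:3]=Ro.from_euler('xyz',o['orientation'],degrees=True).as_matrix();T[:3,3]=o['tool_pos'];return T
def cam(s,o=None):
    """camera->world pose R,c"""
    if 'R' in s: return s['R'].T,-s['R'].T@s['t']
    T=T_tool(o)@np.array(s['tool_from_camera']);return T[:3,:3],T[:3,3]
def K(s): return np.array([[s['fx'],0,s['cx']],[0,s['fy'],s['cy']],[0,0,1.]]),np.array([s['k1'],0,0,0,0.])
def ray(s,px,o=None):
    R,c=cam(s,o);k,d=K(s)
    u=cv2.undistortPoints(np.array(px,float).reshape(-1,1,2),k,d).reshape(-1,2)
    return c,(R@np.c_[u,np.ones(len(u))].T).T
def onz(s,px,z,o=None):
    c,r=ray(s,px,o);return c+r*((z-c[2])/r[:,2])[:,None]
def proj(s,X,o=None):
    R,c=cam(s,o);k,d=K(s);q=(np.atleast_2d(X)-c)@R
    return cv2.projectPoints(q,np.zeros(3),np.zeros(3),k,d)[0].reshape(-1,2)
E
python3 - <<'E'
from plant import *
from h import *
s=snapshot("top");im=s["color"][:,:,::-1]
np.savez('top.npz',**s)
c=im[175:305,190:440];g=cv2.convertScaleAbs(cv2.resize(c,None,fx=3.2,fy=3.2,interpolation=cv2.INTER_CUBIC),alpha=1.5)
for x in range(200,440,20):cv2.putText(g,str(x),(int((x-190)*3.2),10),0,.35,(0,255,255));cv2.line(g,(int((x-190)*3.2),12),(int((x-190)*3.2),18),(0,255,255))
for y in range(180,305,20):cv2.putText(g,str(y),(0,int((y-175)*3.2)),0,.35,(0,255,255))
cv2.imwrite('pics/c1.png',g)
print(onz(s,[[341,261],[416,270],[243,235],[352,163],[115,292]],0.03).round(3))
E
```

```text
[[ 0.465 -0.155  0.03 ]
 [ 0.438 -0.34   0.03 ]
 [ 0.536  0.087  0.03 ]
 [ 0.717 -0.198  0.03 ]
 [ 0.405  0.402  0.03 ]]
```

View pics/c1.png

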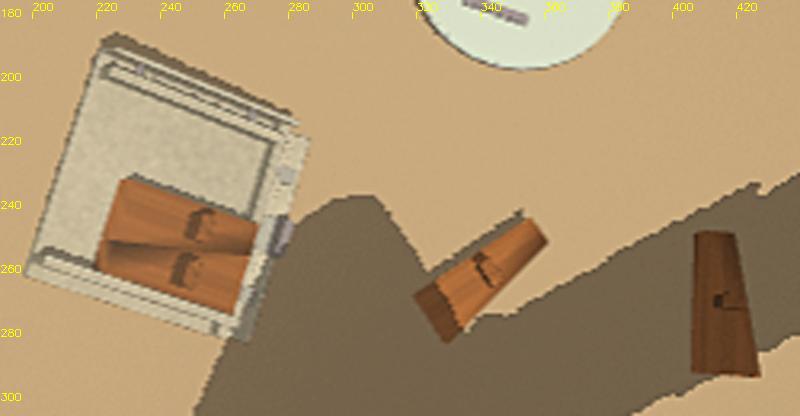

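The crop shows the tray with its low stop on the right, at x≈275. Wedge a is at px (341,260) with its thin end at upper right. Wedge b is at (416,270), thin end away from the robot. Next I'll fit wedge poses by silhouette and work out the approach.

```bash
cat >> h.py <<'E'
V=np.array([[x,y,z] for z in(0,.028) for x,y in[(-.055,-.0285),(-.055,.0175),(.055,.0175),(.055,-.0065)]]
  +[[x,y,.052] for x in(-.005,.005) for y in(-.01,.01)])
def fit(s,mask,p0,o=None,z=0.):
    """fit x,y,yaw of a wedge on a level plane to a mask by overlap"""
    from scipy.optimize import minimize
    U=4;ys,xs=np.nonzero(mask);x0,y0=xs.min()-15,ys.min()-15
    m=cv2.resize(mask[max(y0,0):ys.max()+15,max(x0,0):xs.max()+15].astype(np.float32),None,fx=U,fy=U,interpolation=cv2.INTER_LINEAR);x0,y0=max(x0,0),max(y0,0)
    def cost(p):
        X=V@Ro.from_euler('z',p[2]*100,degrees=True).as_matrix().T+[p[0],p[1],z]
        q=(proj(s,X,o)-[x0,y0]+.5)*U-.5
        c=np.zeros(m.shape,np.uint8)
        for idx in(range(8),[8,9,10,11]):
            a=list(idx)
            pts=q[a] if len(a)==8 else np.vstack([q[a],proj(s,(V[a]-[0,0,.024])@Ro.from_euler('z',p[2]*100,degrees=True).as_matrix().T+[p[0],p[1],z],o)*U+(.5-np.array([x0,y0]))*U-.5])
            cv2.fillConvexPoly(c,cv2.convexHull((pts*16).astype(np.int32)),1,shift=4)
        return np.abs(c-m).sum()/m.sum()
    best=min((minimize(cost,[p0[0],p0[1],(p0[2]+d)/100],method='Nelder-Mead',options=dict(initial_simplex=[[p0[0]+a,p0[1]+b,(p0[2]+d+e)/100] for a,b,e in[(0,0,0),(.008,0,0),(0,.008,0),(0,0,8)]])) for d in(-6,0,6)),key=lambda r:r.fun)
    return best.x[0],best.x[1],best.x[2]*100,best.fun
def wood(s,c,r):
    hsv=cv2.cvtColor(s['color'],cv2.COLOR_RGB2HSV);m=((hsv[...,1]>135)&(hsv[...,0]<18)).astype(np.uint8)
    n,l,st,ce=cv2.connectedComponentsWithStats(cv2.morphologyEx(m,cv2.MORPH_OPEN,np.ones((2,2))))
    i=min(range(1,n),key=lambda i:np.hypot(*(ce[i]-c))+(1e3 if st[i,4]<r else 0));return l==i
def plan(o,p,R,n=None,v=1.):
    """rows to reach pose: pure world-straight line, geodesic turn"""
    T=T_tool(o);R0=T[:3,:3];p0=T[:3,3];w=Ro.from_matrix(R0.T@R).as_rotvec(degrees=True)
    N=n or int(max(np.ceil(np.linalg.norm(p-p0)/.0245/v),np.ceil(abs(w).max()/5.9),1))
    out=[]
    for k in range(N):
        Rk=R0@Ro.from_rotvec(w*k/N,degrees=True).as_matrix()
        out.append(np.r_[Rk.T@(p-p0)/N/.025,w/N/6].round(2))
    for r in out: print(*r,sep=',')
def down(yaw): return Ro.from_euler('xyz',[180,0,yaw],degrees=True).as_matrix()
E
python3 - <<'E'
from h import *
from plant import get_obs
s=dict(np.load('top.npz'))
hsv=cv2.cvtColor(s['color'],cv2.COLOR_RGB2HSV)
for p in[(341,265),(416,280),(380,290),(370,240),(240,240)]:print(hsv[p[1],p[0]])
o=get_obs()
for c,p in(((341,261),(.465,-.155,-49)),((416,270),(.438,-.34,0))):
    m=wood(s,c,200);print(m.sum(),np.array(fit(s,m,p)).round(4))
# level bed corner guess from packed wedges
E
```

```text
[ 13 174 119]
[ 13 151  64]
[18 91 76]
[ 18  93 132]
[ 12 155 112]
623 [  0.4649  -0.1594 -58.6034   0.092 ]
742 [ 0.4375 -0.3437 -6.3037  0.0925]
```

Run:
```python
from h import *
from plant import get_obs
plan(get_obs(),np.array([.4375,-.344,.31]),down(-96))
```

```text
-0.74,0.51,0.21,0.0,0.0,-0.64
-0.78,0.46,0.21,0.0,0.0,-0.64
-0.81,0.41,0.21,0.0,0.0,-0.64
-0.83,0.35,0.21,0.0,0.0,-0.64
-0.85,0.3,0.21,0.0,0.0,-0.64
-0.87,0.24,0.21,0.0,0.0,-0.64
-0.89,0.18,0.21,0.0,0.0,-0.64
-0.9,0.12,0.21,0.0,0.0,-0.64
-0.9,0.06,0.21,0.0,0.0,-0.64
-0.9,-0.0,0.21,0.0,0.0,-0.64
-0.9,-0.06,0.21,0.0,0.0,-0.64
-0.9,-0.12,0.21,0.0,0.0,-0.64
-0.88,-0.18,0.21,0.0,0.0,-0.64
-0.87,-0.24,0.21,0.0,0.0,-0.64
-0.85,-0.3,0.21,0.0,0.0,-0.64
-0.83,-0.35,0.21,0.0,0.0,-0.64
-0.81,-0.41,0.21,0.0,0.0,-0.64
-0.78,-0.46,0.21,0.0,0.0,-0.64
```

```bash
python3 -m handwheel '[[0,-0.74,0.51,0.21,0,0,-0.64],[0,-0.78,0.46,0.21,0,0,-0.64],[0,-0.81,0.41,0.21,0,0,-0.64],[0,-0.83,0.35,0.21,0,0,-0.64],[0,-0.85,0.3,0.21,0,0,-0.64]]'
python3 -m handwheel '[[0,-0.87,0.24,0.21,0,0,-0.64],[0,-0.89,0.18,0.21,0,0,-0.64],[0,-0.9,0.12,0.21,0,0,-0.64],[0,-0.9,0.06,0.21,0,0,-0.64],[0,-0.9,0,0.21,0,0,-0.64]]'
python3 -m handwheel '[[0,-0.9,-0.06,0.21,0,0,-0.64],[0,-0.9,-0.12,0.21,0,0,-0.64],[0,-0.88,-0.18,0.21,0,0,-0.64],[0,-0.87,-0.24,0.21,0,0,-0.64],[0,-0.85,-0.3,0.21,0,0,-0.64]]'
python3 -m handwheel '[[0,-0.83,-0.35,0.21,0,0,-0.64],[0,-0.81,-0.41,0.21,0,0,-0.64],[0,-0.78,-0.46,0.21,0,0,-0.64],[0,0,0,0,0,0,0]]'
python3 - <<'E'
from h import *
from plant import *
o=get_obs();s=snapshot("wrist");cv2.imwrite('pics/w1.png',s['color'][:,:,::-1])
np.savez('w1.npz',**s,**{k:o[k] for k in('tool_pos','orientation')})
print(o['clock'],o['tool_pos'],o['orientation'],o['force'],o['opening'])
q=proj(s,[.4375,-.344,.028],o)[0];print(q)
m=wood(s,q,1500);print(m.sum(),np.array(fit(s,m,(.4375,-.344,-3),o)).round(4))
E
```

```text
clock: 0.82
tool_pos: [0.2473, -0.5656, 0.3782]
orientation: [-180.0, 0.0, -145.7]
force: [0.8, 0.3, 1.0]
opening: 0.0458
gripper_force: 0.0
clock: 1.45
tool_pos: [0.3208, -0.4797, 0.352]
orientation: [-180.0, -0.0, -126.5]
force: [0.4, -0.1, -0.6]
opening: 0.0437
gripper_force: 0.0
clock: 2.08
tool_pos: [0.3941, -0.3941, 0.3258]
orientation: [-180.0, -0.0, -107.3]
force: [0.1, -0.7, -0.2]
opening: 0.0443
gripper_force: 0.0
clock: 2.58
tool_pos: [0.4382, -0.3423, 0.3099]
orientation: [180.0, 0.0, -95.8]
force: [0.3, -0.5, -0.3]
opening: 0.044
gripper_force: 0.0
2.575 [ 0.43820852 -0.34225927  0.3098504 ] [ 1.79983999e+02  6.10607596e-03 -9.58043206e+01] [ 0.29498402 -0.52067937 -0.25218957] 0.0440367171502409
[281.6061816  205.15163201]
5321 [ 0.4376 -0.3396 -5.8145  0.03  ]
```

View pics/w1.png

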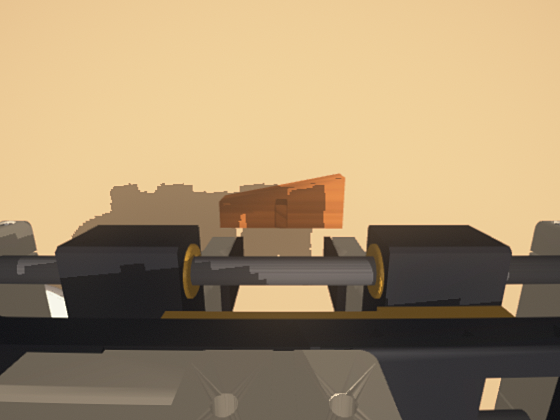

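The wrist view shows wedge b at about (281,203), thick end to the right and straight face below, parallel to the closing line. The fit has a 3% residual. I'll descend on the tab and grip it.

```bash
python3 -m handwheel '[[0,-0.1,0.04,1,0,0,0],[0,0,0,1,0,0,0],[0,0,0,1,0,0,0],[0,0,0,0.8,0,0,0],[0,0,0,0.22,0,0,0]]'
python3 -m handwheel '[[-1,0,0,0,0,0,0],[-1,0,0,0,0,0,0],[-1,0,0,0,0,0,0],[-1,0,0,0,0,0,0]]'
python3 -m handwheel '[[-1,0,0,-0.4,0,0,0],[-1,0,0,-1,0,0,0],[-1,0,0,-1,0,0,0],[-1,0,0,-1,0,0,0]]'
```

```text
clock: 3.25
tool_pos: [0.4359, -0.3414, 0.2087]
orientation: [179.9, 0.0, -96.1]
force: [0.3, 0.8, 0.4]
opening: 0.0439
gripper_force: 0.0
clock: 3.75
tool_pos: [0.4369, -0.3414, 0.2102]
orientation: [-179.9, -0.0, -96.0]
force: [-0.8, 1.0, 4.8]
opening: 0.0102
gripper_force: 30.0
clock: 4.25
tool_pos: [0.4365, -0.3413, 0.2961]
orientation: [-180.0, -0.0, -96.1]
force: [-0.1, -0.4, -0.9]
opening: 0.01
gripper_force: 30.0
```

Wedge b is gripped on its tab (opening 10 mm) and lifted. Next, a rough bed pose from the packed wedges in the top view, and a plan for a hover point short of the tray to get a close view.

```bash
cat >> h.py <<'E'
def Rbed(yaw): return Ro.from_euler('zy',0,degrees=True).as_matrix() if 0 else Ro.from_euler('z',yaw,degrees=True).as_matrix()@Ro.from_euler('y',-30,degrees=True).as_matrix()
def fitbed(views,z=None):
    """views: list of (snap,obs,bedpoints mm,pixels,weight)"""
    from scipy.optimize import least_squares
    def f(p):
        r=[((proj(s,np.array(B)/1e3@Rbed(p[3]*100).T+[p[0],p[1],p[2] if z is None else z],o)-px)*w).ravel() for s,o,B,px,w in views]
        return np.concatenate(r)
    r=least_squares(f,[.53,.09,.05,.72]);return r.x*[1,1,1,100],r.fun.reshape(-1,2)
Btop=[(55,0,28),(-55,0,28),(-55,70,28),(55,70,28),(55,46,28),(-55,24,28)]
Ptop=np.array([(122,180),(258,222),(235,314),(97,269),(106,242),(250,254)])/3.2+[190,175]
E
python3 - <<'E'
from h import *
from plant import get_obs
s=dict(np.load('top.npz'))
for z in(.04,.06,None):
    p,e=fitbed([(s,None,Btop,Ptop,1)],z);print(p.round(4),e.round(1).tolist())
o=get_obs();plan(o,np.array([.41,.07,.40]),down(-18))
E
```

```text
[5.27700e-01 8.24000e-02 5.03000e-02 7.32419e+01] [[2.2, 0.5], [-1.8, 0.2], [-2.1, -1.2], [1.7, 1.2], [1.7, -0.2], [-1.9, -0.5]]
[5.26100e-01 8.15000e-02 5.00000e-02 7.32675e+01] [[1.9, 0.1], [-1.4, 0.0], [-1.8, -0.8], [1.3, 1.4], [1.4, -0.2], [-1.5, -0.5]]
[ 0.5213  0.0789  0.1165 73.3455] [[1.0, -1.0], [-0.1, -0.4], [-0.9, 0.2], [-0.0, 1.9], [0.2, -0.3], [-0.3, -0.4]]
-0.9,0.15,-0.23,-0.0,-0.0,-0.72
-0.91,0.09,-0.23,-0.0,-0.0,-0.72
-0.92,0.02,-0.23,-0.0,-0.0,-0.72
-0.91,-0.05,-0.23,-0.0,-0.0,-0.72
-0.91,-0.12,-0.23,-0.0,-0.0,-0.72
-0.9,-0.19,-0.23,-0.0,-0.0,-0.72
-0.88,-0.26,-0.23,-0.0,-0.0,-0.72
-0.86,-0.32,-0.23,-0.0,-0.0,-0.72
-0.83,-0.39,-0.23,-0.0,-0.0,-0.72
-0.8,-0.45,-0.23,-0.0,-0.0,-0.72
-0.76,-0.51,-0.23,-0.0,-0.0,-0.72
-0.72,-0.56,-0.23,-0.0,-0.0,-0.72
-0.68,-0.62,-0.23,-0.0,-0.0,-0.72
-0.63,-0.67,-0.23,-0.0,-0.0,-0.72
-0.58,-0.71,-0.23,-0.0,-0.0,-0.72
-0.52,-0.75,-0.23,-0.0,-0.0,-0.72
-0.46,-0.79,-0.23,-0.0,-0.0,-0.72
-0.4,-0.82,-0.23,-0.0,-0.0,-0.72
```

```bash
python3 -m handwheel '[[-1,-0.9,0.15,-0.23,0,0,-0.72],[-1,-0.91,0.09,-0.23,0,0,-0.72],[-1,-0.92,0.02,-0.23,0,0,-0.72],[-1,-0.91,-0.05,-0.23,0,0,-0.72],[-1,-0.91,-0.12,-0.23,0,0,-0.72]]' | tail -1
python3 -m handwheel '[[-1,-0.9,-0.19,-0.23,0,0,-0.72],[-1,-0.88,-0.26,-0.23,0,0,-0.72],[-1,-0.86,-0.32,-0.23,0,0,-0.72],[-1,-0.83,-0.39,-0.23,0,0,-0.72],[-1,-0.8,-0.45,-0.23,0,0,-0.72]]'| tail -1
python3 -m handwheel '[[-1,-0.76,-0.51,-0.23,0,0,-0.72],[-1,-0.72,-0.56,-0.23,0,0,-0.72],[-1,-0.68,-0.62,-0.23,0,0,-0.72],[-1,-0.63,-0.67,-0.23,0,0,-0.72],[-1,-0.58,-0.71,-0.23,0,0,-0.72]]'| tail -1
python3 -m handwheel '[[-1,-0.52,-0.75,-0.23,0,0,-0.72],[-1,-0.46,-0.79,-0.23,0,0,-0.72],[-1,-0.4,-0.82,-0.23,0,0,-0.72],[-1,0,0,0,0,0,0]]'
python3 - <<'E'
from h import *
from plant import *
o=get_obs();s=snapshot("wrist");im=s['color'][:,:,::-1].copy()
np.savez('w2.npz',**s,**{k:o[k] for k in('tool_pos','orientation')})
print(o['clock'],o['tool_pos'],o['orientation'],o['joint_pos'].round(1))
g=cv2.resize(im,(784,588),interpolation=cv2.INTER_CUBIC)
cv2.imwrite('pics/w2.png',g)
E
```

```text
gripper_force: 30.0
gripper_force: 30.0
gripper_force: 30.0
clock: 6.62
tool_pos: [0.411, 0.071, 0.3992]
orientation: [-179.9, -0.1, -18.2]
force: [0.1, -0.7, -0.9]
opening: 0.0101
gripper_force: 30.0
6.625 [0.41104438 0.07102771 0.39916199] [-1.79926241e+02 -5.47007744e-02 -1.81540533e+01] [ 37.2  -4.6 -30.1   0.  -64.4  34.7]
```

View pics/w2.png

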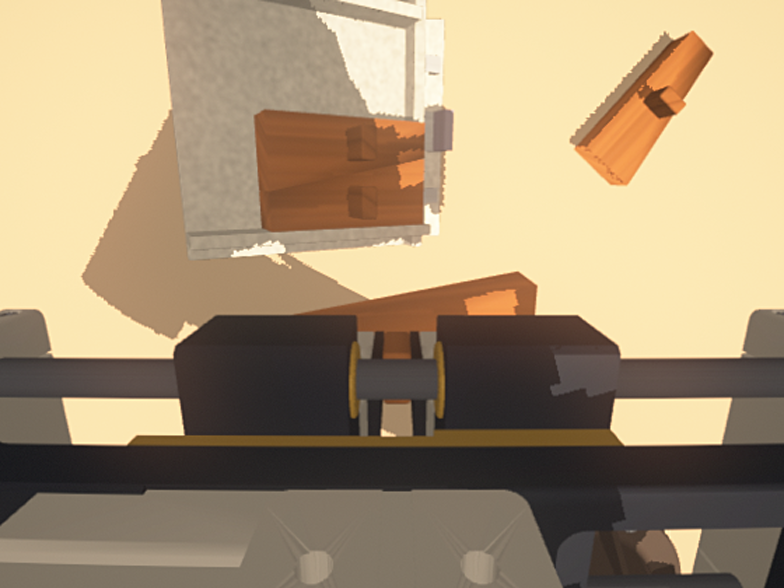

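The wrist view shows the tray floor and packed wedges c and d at about (345,170), the low stop at x≈430, wedge a at (645,110), and the held wedge at the bottom. Next I'll fit the bed pose from the outline of c+d in the wrist and top views together.

```bash
cat > bed.py <<'E'
from h import *
from scipy.optimize import minimize
H=np.array([(55,0,28),(-55,0,28),(-55,70,28),(55,70,28),(55,0,0),(55,60,0)])/1e3
def ov(s,o,m,p):
    U=3;q=(proj(s,H@Rbed(p[3]*100).T+p[:3],o)+.5)*U-.5
    c=np.zeros((420*U,560*U),np.uint8);cv2.fillConvexPoly(c,cv2.convexHull((q*16).astype(np.int32)),1,shift=4)
    return np.abs(c.astype(np.int8)-m).sum()/m.sum()
def solve(views,p0):
    L=[(s,o,cv2.resize(m.astype(np.int8),None,fx=3,fy=3,interpolation=cv2.INTER_NEAREST)) for s,o,m in views]
    f=lambda p:sum(ov(s,o,m,p) for s,o,m in L)
    best=None
    for d in(.02,.008,.004):
        r=minimize(f,p0,method='Nelder-Mead',options=dict(initial_simplex=[p0]+[np.array(p0)+d*np.eye(4)[i]*(1 if i<3 else 3) for i in range(4)]));p0=r.x
    return r.x*[1,1,1,100],[round(float(ov(s,o,m,r.x)),3) for s,o,m in L]
def full(m):
    k=cv2.morphologyEx(m.astype(np.uint8),cv2.MORPH_CLOSE,np.ones((7,7)));return k
E
python3 - <<'E'
from bed import *
s=dict(np.load('top.npz'));w=dict(np.load('w2.npz'));o=w
mt=full(wood(s,(245,252),400));mw=full(wood(w,(245,122),2000))
print(mt.sum(),mw.sum())
cv2.imwrite('pics/m.png',mw*255)
for v in([(s,None,mt),(w,o,mw)],[(w,o,mw)],[(s,None,mt)]):
    p,e=solve(v,[.526,.082,.05,.733]);print(p.round(4),e)
p,e=solve([(s,None,mt),(w,o,mw)],[.526,.082,.05,.733])
print((proj(w,np.array([(-55,-66,0),(101,-66,0),(101,70,0),(-55,70,26),(55,0,28),(-55,0,28)])/1e3@Rbed(p[3]).T+p[:3],o)*1.4).round())
# wedge a from here
q=proj(w,[.465,-.159,.028],o)[0];m=wood(w,q,1000);print(np.array(fit(w,m,(.465,-.159,-55),o)).round(4))
print(np.array(fit(s,wood(s,(341,261),200),(.465,-.159,-49))).round(4))
E
```

```text
1326 9369
[5.23100e-01 7.72000e-02 6.37000e-02 7.16304e+01] [0.069, 0.018]
[5.23000e-01 7.76000e-02 6.35000e-02 7.15799e+01] [0.014]
[5.2560e-01 7.6200e-02 3.3200e-02 7.1242e+01] [0.037]
[[406.  31.]
 [163. -16.]
 [189. 232.]
 [422. 224.]
 [267. 111.]
 [425. 123.]]
[ 4.64400e-01 -1.57200e-01 -5.85527e+01  3.73000e-02]
[  0.4651  -0.1599 -58.127    0.0915]
```

The bed fit agrees in the wrist view (1.8%), and the predicted stop corner lands where it should. Next I'll check the wedge's offset in the hand and plan the tilted approach.

```bash
cat >> h.py <<'E'
BED=[np.array([.5230,.0775,.0635]),71.6]
def Rplace():
    b=Rbed(BED[1]);return np.c_[-b[:,1],-b[:,0],-b[:,2]]
def tcp(bp,ox=-.001,h=.209):
    return BED[0]+Rbed(BED[1])@(np.array(bp)/1e3)-Rplace()@[ox,0,h]
def bedpos(o,ox=-.001,h=.209):
    T=T_tool(o);return (Rbed(BED[1]).T@(T[:3,3]+T[:3,:3]@[ox,0,h]-BED[0])*1e3).round(1),(Ro.from_matrix(Rplace().T@T[:3,:3]).as_rotvec(degrees=True)).round(2)
E
python3 - <<'E'
from h import *
from plant import get_obs
w=dict(np.load('w2.npz'));T=T_tool(w)
for ox in(0,-.002,-.004):
    for hh in(.207,.211):
        X=[[.0285+ox,.055,hh-.028],[.0285+ox,.055,hh],[.0065+ox,-.055,hh-.028]]
        print(ox,hh,(proj(w,np.array(X)@T[:3,:3].T+T[:3,3],w)*1.4).round(1).tolist())
im=w['color'][:,:,::-1];cv2.imwrite('pics/w2c.png',cv2.resize(im[180:245,200:400],(800,260),interpolation=cv2.INTER_CUBIC))
o=get_obs();p=tcp((20,-26,60));print(p);plan(o,p,Rplace())
E
```

```text
0 0.207 [[538.0, 279.5], [517.9, 265.4], [254.7, 333.6]]
0 0.211 [[534.7, 277.2], [515.5, 263.7], [257.9, 330.2]]
-0.002 0.207 [[537.6, 284.6], [517.6, 269.8], [255.1, 338.4]]
-0.002 0.211 [[534.3, 282.2], [515.2, 268.0], [258.3, 334.9]]
-0.004 0.207 [[537.2, 289.6], [517.2, 274.2], [255.6, 343.1]]
-0.004 0.211 [[533.9, 287.1], [514.9, 272.3], [258.7, 339.5]]
[ 0.51163206 -0.04221133  0.30646083]
0.65,0.38,0.46,0.62,0.0,0.0
0.65,0.41,0.44,0.62,0.0,0.0
0.65,0.43,0.41,0.62,0.0,0.0
0.65,0.46,0.38,0.62,0.0,0.0
0.66,0.48,0.35,0.62,0.0,0.0
0.66,0.5,0.32,0.62,0.0,0.0
0.66,0.52,0.28,0.62,0.0,0.0
0.66,0.54,0.25,0.62,0.0,0.0
```

View pics/w2c.png

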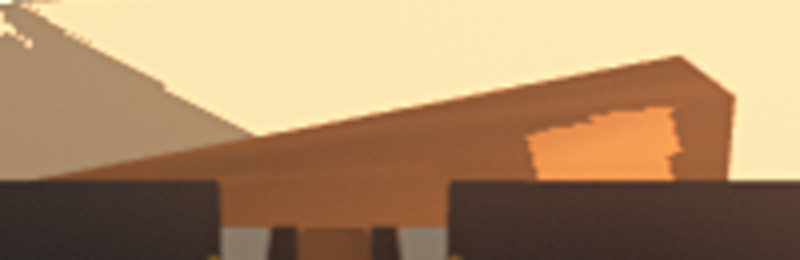

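The corners of the held wedge, at (537,286) and (518,272), give ox≈-2.7 mm and h≈207 mm. Moving to the tilted hover.

```bash
sed -i 's/ox=-.001,h=.209/ox=-.0027,h=.207/' h.py
python3 -m handwheel '[[-1,0.65,0.38,0.46,0.62,0,0],[-1,0.65,0.41,0.44,0.62,0,0],[-1,0.65,0.43,0.41,0.62,0,0],[-1,0.65,0.46,0.38,0.62,0,0],[-1,0.66,0.48,0.35,0.62,0,0]]' | tail -1
python3 -m handwheel '[[-1,0.66,0.5,0.32,0.62,0,0],[-1,0.66,0.52,0.28,0.62,0,0],[-1,0.66,0.54,0.25,0.62,0,0],[-1,0,0,0,0,0,0]]'
python3 - <<'E'
from h import *
from plant import get_obs
o=get_obs();print(bedpos(o),o['joint_pos'].round())
E
```

```text
gripper_force: 30.0
clock: 7.8
tool_pos: [0.5121, -0.0444, 0.3046]
orientation: [-150.3, 0.2, -18.5]
force: [-0.1, -0.6, -1.0]
opening: 0.0098
gripper_force: 30.0
(array([ 16.4, -25.2,  61.4]), array([-0.27, -0.07,  0.2 ])) [  2.  11. -17. -34. -56.  87.]
```

```bash
python3 -m handwheel '[[-1,0,0,1,0,0,0],[-1,0,0,1,0,0,0],[-1,0,0,0.2,0,0,0],[-1,0,0,0,0,0,0]]'
python3 -m handwheel '[[-1,0,0,0.08,0,0,0],[-1,0,0,0.08,0,0,0]]'
python3 - <<'E'
from h import *
from plant import get_obs
o=get_obs();print(bedpos(o),Rbed(BED[1]).T@o['force'])
E
```

```text
clock: 8.3
tool_pos: [0.5204, -0.0164, 0.2586]
orientation: [-150.3, -0.0, -18.3]
force: [1.1, -0.9, -0.3]
opening: 0.0096
gripper_force: 30.0
clock: 8.55
tool_pos: [0.5213, -0.0153, 0.2566]
orientation: [-150.2, -0.1, -18.2]
force: [-10.5, -9.2, 24.9]
opening: 0.0099
gripper_force: 30.0
(array([ 19. , -25. ,   4.5]), array([-0.24,  0.01, -0.21])) [ 2.06968569  7.06579184 27.59932993]
```

```bash
cat > st.py <<'E'
from h import *
from plant import get_obs
o=get_obs();print(*bedpos(o),'F',(Rbed(BED[1]).T@o['force']).round(1),'M',(Rbed(BED[1]).T@o['moment']).round(2),'t',round(o['clock'],2),o['opening'].round(4))
E
python3 -m handwheel '[[-1,0,0,-0.06,0,0,0],[-1,0,0,0,0,0,0]]' >/dev/null; python3 st.py
python3 -m handwheel '[[-1,-0.1,0,0,0,0,0],[-1,-0.1,0,0,0,0,0]]'>/dev/null;python3 st.py
```

```text
Traceback (most recent call last):
  File "st.py", line 3, in <module>
    o=get_obs();print(*bedpos(o),'F',(Rbed(BED[1]).T@o['force']).round(1),'M',(Rbed(BED[1]).T@o['moment']).round(2),'t',round(o['clock'],2),o['opening'].round(4))
                                                                                                                                            ^^^^^^^^^^^^^^^^^^
AttributeError: 'float' object has no attribute 'round'
Traceback (most recent call last):
  File "st.py", line 3, in <module>
    o=get_obs();print(*bedpos(o),'F',(Rbed(BED[1]).T@o['force']).round(1),'M',(Rbed(BED[1]).T@o['moment']).round(2),'t',round(o['clock'],2),o['opening'].round(4))
                                                                                                                                            ^^^^^^^^^^^^^^^^^^
AttributeError: 'float' object has no attribute 'round'
```

```bash
sed -i "s/o\['opening'\].round(4)/round(o['opening'],4)/" st.py; python3 st.py
python3 -m handwheel '[[-1,-0.04,0,0,0,0,0],[-1,0,0,0,0,0,0]]'>/dev/null;python3 st.py
```

```text
[ 18.8 -20.6   4.6] [-0.24  0.08 -0.14] F [-0.5 -2.4  5.9] M [-0.9   1.83 -0.11] t 9.05 0.0097
[ 18.8 -19.3   4.6] [-0.23  0.05 -0.14] F [-1.  -2.   7.6] M [-0.68  1.77 -0.08] t 9.3 0.0094
```

```bash
python3 -m handwheel '[[-1,-0.04,0,0,0,0,0],[-1,0,0,0,0,0,0]]'>/dev/null;python3 st.py
python3 -m handwheel '[[-1,-0.03,0,0,0,0,0],[-1,0,0,0,0,0,0]]'>/dev/null;python3 st.py
python3 -m handwheel '[[-1,-0.02,0,0,0,0,0],[-1,0,0,0,0,0,0]]'>/dev/null;python3 st.py
```

```text
[ 18.8 -18.5   4.6] [-0.23  0.07 -0.14] F [-0.4 -3.9  5.6] M [-0.86  1.78 -0.12] t 9.55 0.0098
[ 18.8 -18.2   4.6] [-0.23  0.11 -0.14] F [-1.9 -4.4  6.3] M [-1.31  1.87 -0.09] t 9.8 0.0101
[ 18.8 -18.2   4.7] [-0.24  0.16 -0.15] F [-1.  -4.8  4.9] M [-1.81  2.06 -0.08] t 10.05 0.0099
```

Contact with d is at y≈-18.2, as expected. Now sliding downhill to the stop.

```bash
python3 -m handwheel '[[-1,0.01,0.2,0,0,0,0],[-1,0,0.2,0,0,0,0],[-1,0,0.1,0,0,0,0]]'>/dev/null;python3 st.py
python3 -m handwheel '[[-1,0,0.08,0,0,0,0],[-1,0,0.04,0,0,0,0]]'>/dev/null;python3 st.py
python3 -m handwheel '[[-1,0,0.08,0,0,0,0],[-1,0,0.04,0,0,0,0]]'>/dev/null;python3 st.py
```

```text
[  7.3 -18.2   4.7] [-0.14  0.13 -0.14] F [ 3.6 -3.7  5.6] M [-1.24  0.08 -0.14] t 10.43 0.0097
[  4.3 -18.1   4.6] [-0.15  0.12 -0.14] F [ 4.  -3.1  5.6] M [-1.3   0.16 -0.12] t 10.68 0.0098
[  1.4 -18.1   4.6] [-0.15  0.12 -0.15] F [ 4.7 -2.9  4.8] M [-1.27  0.18 -0.15] t 10.93 0.0098
```

```bash
for i in 1 2 3; do python3 -m handwheel '[[-1,0,0.08,0,0,0,0],[-1,0,0.04,0,0,0,0]]'>/dev/null;python3 st.py; done
python3 -m handwheel '[[-1,0,0.06,0,0,0,0],[-1,0,0.04,0,0,0,0]]'>/dev/null;python3 st.py
```

```text
[ -1.6 -18.1   4.6] [-0.15  0.13 -0.15] F [ 4.8 -4.5  5. ] M [-1.33  0.07 -0.17] t 11.18 0.0098
[ -4.6 -18.1   4.7] [-0.15  0.12 -0.15] F [ 3.2 -3.9  5. ] M [-1.3   0.17 -0.13] t 11.43 0.0099
[ -7.6 -18.1   4.6] [-0.15  0.12 -0.15] F [ 3.5 -4.9  4.8] M [-1.29  0.2  -0.1 ] t 11.68 0.01
[-10.1 -18.1   4.6] [-0.14  0.12 -0.15] F [ 4.2 -3.3  5.3] M [-1.23  0.1  -0.15] t 11.93 0.0097
```

```bash
for i in 1 2 3 4; do python3 -m handwheel '[[-1,0,0.06,0,0,0,0],[-1,0,0.04,0,0,0,0]]'>/dev/null;python3 st.py; done
```

```text
[-12.6 -18.1   4.6] [-0.15  0.12 -0.15] F [ 5.2 -4.4  4.1] M [-1.3   0.16 -0.13] t 12.18 0.0098
[-15.1 -18.1   4.6] [-0.15  0.12 -0.15] F [ 4.3 -3.8  5.6] M [-1.27  0.13 -0.12] t 12.43 0.0098
[-17.6 -18.1   4.6] [-0.15  0.12 -0.15] F [ 4.6 -4.2  5.6] M [-1.27  0.17 -0.2 ] t 12.68 0.0098
[-20.1 -18.1   4.6] [-0.15  0.12 -0.15] F [ 3.5 -3.5  4.8] M [-1.28  0.13 -0.16] t 12.93 0.0097
```

```bash
for i in 1 2 ; do python3 -m handwheel '[[-1,0,0.06,0,0,0,0],[-1,0,0.04,0,0,0,0]]'>/dev/null;python3 st.py; done
python3 - <<'E'
from h import *
from plant import *
o=get_obs();s=snapshot("wrist");t=snapshot("top")
np.savez('w3.npz',**s,**{k:o[k] for k in('tool_pos','orientation')});np.savez('t3.npz',**t)
a=s['color'][:,:,::-1];b=cv2.resize(t['color'][175:305,190:320,::-1],(420,420),interpolation=cv2.INTER_CUBIC)
cv2.imwrite('pics/v3.png',cv2.resize(np.hstack([a[:, :],b]),(800,343)))
E
```

```text
[-20.5 -18.1   4.7] [ 0.02  0.12 -0.16] F [15.6 -0.6  8.1] M [-0.26 -3.79 -0.15] t 13.18 0.0096
[-20.6 -18.2   4.9] [ 0.19  0.13 -0.2 ] F [23.8  1.9 10.9] M [ 0.73 -7.11 -0.12] t 13.43 0.0092
```

View pics/v3.png

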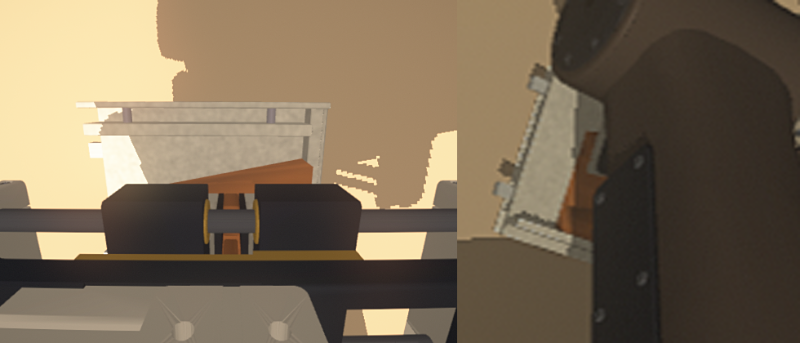

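The push is hard up against the end: 24 N at x=-20.5, so the tray slid about 20 mm. The wrist view shows the wedge's thick end against the low stop. I'll relax, release and retreat.

```bash
python3 -m handwheel '[[-1,0,-0.1,0,0,0,0],[-1,0,-0.02,0,0,0,0]]'>/dev/null;python3 st.py
python3 -m handwheel '[[0.2,0,0,0,0,0,0],[0.2,0,0,0,0,0,0],[0.2,0,0,0,0,0,0]]'>/dev/null;python3 st.py
python3 -m handwheel '[[0.2,0,0,-0.3,0,0,0],[0.2,0,0,-1,0,0,0],[0.2,0,0,-1,0,0,0],[0.2,0,0,-1,0,0,0],[0.2,0,0,-1,0,0,0]]'>/dev/null;python3 st.py
python3 - <<'E'
from h import *
from plant import get_obs
o=get_obs();plan(o,np.array([.4644,-.1572,.31]),down(31.5))
E
```

```text
[-20.5 -18.1   4.7] [-0.04  0.13 -0.18] F [ 9.2 -3.1  5. ] M [-0.95 -1.52 -0.15] t 13.78 0.0097
[-24.1 -15.6   3.7] [-0.27 -0.14 -0.05] F [-0.6  0.2  0.3] M [ 0.16  1.76 -0.05] t 14.15 0.0341
[-23.2 -16.4 113. ] [-0.25 -0.05 -0.09] F [0.8 0.1 0.4] M [ 0.02  1.72 -0.08] t 14.78 0.0524
-0.0,0.28,-0.06,-0.52,-0.24,-0.9
-0.03,0.28,-0.05,-0.52,-0.24,-0.9
-0.06,0.28,-0.03,-0.52,-0.24,-0.9
-0.09,0.27,-0.01,-0.52,-0.24,-0.9
-0.11,0.27,0.0,-0.52,-0.24,-0.9
-0.14,0.25,0.02,-0.52,-0.24,-0.9
-0.16,0.24,0.04,-0.52,-0.24,-0.9
-0.18,0.22,0.06,-0.52,-0.24,-0.9
-0.2,0.2,0.07,-0.52,-0.24,-0.9
```

```bash
python3 -m handwheel '[[0.2,0,0.28,-0.06,-0.52,-0.24,-0.9],[0.2,-0.03,0.28,-0.05,-0.52,-0.24,-0.9],[0.2,-0.06,0.28,-0.03,-0.52,-0.24,-0.9],[0.2,-0.09,0.27,-0.01,-0.52,-0.24,-0.9],[0.2,-0.11,0.27,0,-0.52,-0.24,-0.9]]'|tail -1
python3 -m handwheel '[[0.2,-0.14,0.25,0.02,-0.52,-0.24,-0.9],[0.2,-0.16,0.24,0.04,-0.52,-0.24,-0.9],[0.2,-0.18,0.22,0.06,-0.52,-0.24,-0.9],[0.2,-0.2,0.2,0.07,-0.52,-0.24,-0.9],[0.2,0,0,0,0,0,0]]'
python3 - <<'E'
from h import *
from plant import *
o=get_obs();s=snapshot("wrist");t=snapshot("top")
np.savez('w4.npz',**s,**{k:o[k] for k in('tool_pos','orientation')});np.savez('t4.npz',**t)
q=proj(s,[.4644,-.1572,.028],o)[0];m=wood(s,q,1500)
f=fit(s,m,(.4644,-.1572,-58),o);print(q,m.sum(),np.array(f).round(4),o['joint_pos'].round(),o['clock'])
plan(o,np.array([f[0],f[1],o['tool_pos'][2]]),down(90+f[2]),n=1)
a=cv2.resize(s['color'][:,:,::-1],(400,300));b=cv2.resize(t['color'][185:285,190:323,::-1],(400,300),interpolation=cv2.INTER_CUBIC)
cv2.imwrite('pics/v4.png',np.hstack([a,b]))
E
```

```text
gripper_force: 0.0
clock: 16.02
tool_pos: [0.464, -0.1567, 0.3091]
orientation: [179.8, 0.2, 31.4]
force: [-0.4, -0.2, 0.1]
opening: 0.0526
gripper_force: 0.0
[283.48100428 203.95476435] 5384 [ 4.65600e-01 -1.57700e-01 -5.84898e+01  2.69000e-02] [  4.   8. -30.   0. -52. 117.] 16.025
0.03,0.07,0.0,0.03,0.03,-0.01
```

View pics/v4.png

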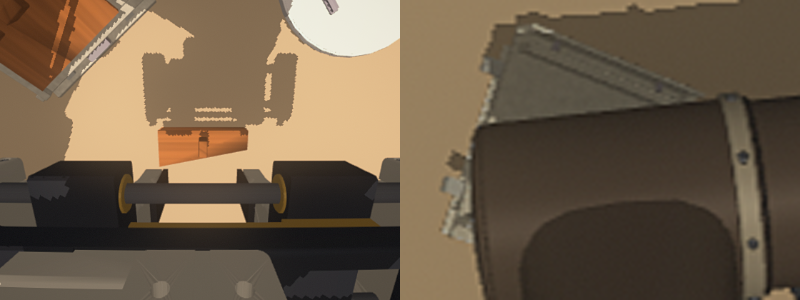

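The wrist view shows wedge a below the tool at (203,143), aligned, with its thick end to the left. The fit has a 2.7% residual. Gripping it now.

```bash
python3 -m handwheel '[[0.2,0.03,0.07,1,0,0,0],[0.2,0,0,1,0,0,0],[0.2,0,0,1,0,0,0],[0.2,0,0,0.72,0,0,0],[0.2,0,0,0.2,0,0,0]]'
python3 -m handwheel '[[-1,0,0,0,0,0,0],[-1,0,0,0,0,0,0],[-1,0,0,0,0,0,0],[-1,0,0,0,0,0,0]]'
python3 -m handwheel '[[-1,0,0,-0.4,0,0,0],[-1,0,0,-1,0,0,0],[-1,0,0,-1,0,0,0],[-1,0,0,-1,0,0,0],[-1,0,0,-0.9,0,0,0]]'
python3 - <<'E'
from h import *
from plant import get_obs
o=get_obs();plan(o,np.array([.40,.06,.40]),down(-18))
E
```

```text
clock: 16.75
tool_pos: [0.4663, -0.1582, 0.2104]
orientation: [179.9, 0.2, 31.4]
force: [-0.1, -0.4, -0.4]
opening: 0.0524
gripper_force: 0.0
clock: 17.25
tool_pos: [0.4664, -0.1581, 0.2116]
orientation: [179.8, 0.1, 31.5]
force: [0.4, -0.1, -0.7]
opening: 0.0179
gripper_force: 0.0
clock: 17.88
tool_pos: [0.4661, -0.1577, 0.3204]
orientation: [179.8, 0.1, 31.5]
force: [-0.0, -0.0, -0.2]
opening: 0.0097
gripper_force: 30.0
0.23,-0.88,-0.32,0.0,-0.0,0.82
0.15,-0.9,-0.32,0.0,-0.0,0.82
0.07,-0.91,-0.32,0.0,-0.0,0.82
-0.0,-0.91,-0.32,0.0,-0.0,0.82
-0.08,-0.91,-0.32,0.0,-0.0,0.82
-0.16,-0.9,-0.32,0.0,-0.0,0.82
-0.24,-0.88,-0.32,0.0,-0.0,0.82
-0.31,-0.85,-0.32,0.0,-0.0,0.82
-0.38,-0.82,-0.32,0.0,-0.0,0.82
-0.45,-0.79,-0.32,0.0,-0.0,0.82
```

```bash
python3 -m handwheel '[[-1,0.23,-0.88,-0.32,0,0,0.82],[-1,0.15,-0.9,-0.32,0,0,0.82],[-1,0.07,-0.91,-0.32,0,0,0.82],[-1,0,-0.91,-0.32,0,0,0.82],[-1,-0.08,-0.91,-0.32,0,0,0.82]]'|tail -2
python3 -m handwheel '[[-1,-0.16,-0.9,-0.32,0,0,0.82],[-1,-0.24,-0.88,-0.32,0,0,0.82],[-1,-0.31,-0.85,-0.32,0,0,0.82],[-1,-0.38,-0.82,-0.32,0,0,0.82],[-1,-0.45,-0.79,-0.32,0,0,0.82]]'|tail -2
python3 -m handwheel '[[-1,0,0,0,0,0,0]]'
python3 - <<'E'
from h import *
from plant import *
o=get_obs();s=snapshot("wrist");im=s['color'][:,:,::-1].copy()
np.savez('w5.npz',**s,**{k:o[k] for k in('tool_pos','orientation')})
cv2.imwrite('pics/w5.png',cv2.resize(im,(784,588),interpolation=cv2.INTER_CUBIC))
E
```

```text
opening: 0.0096
gripper_force: 30.0
opening: 0.0095
gripper_force: 30.0
clock: 19.25
tool_pos: [0.3996, 0.0611, 0.3991]
orientation: [179.9, -0.1, -17.6]
force: [-0.5, -0.4, 0.3]
opening: 0.0095
gripper_force: 30.0
```

View pics/w5.png

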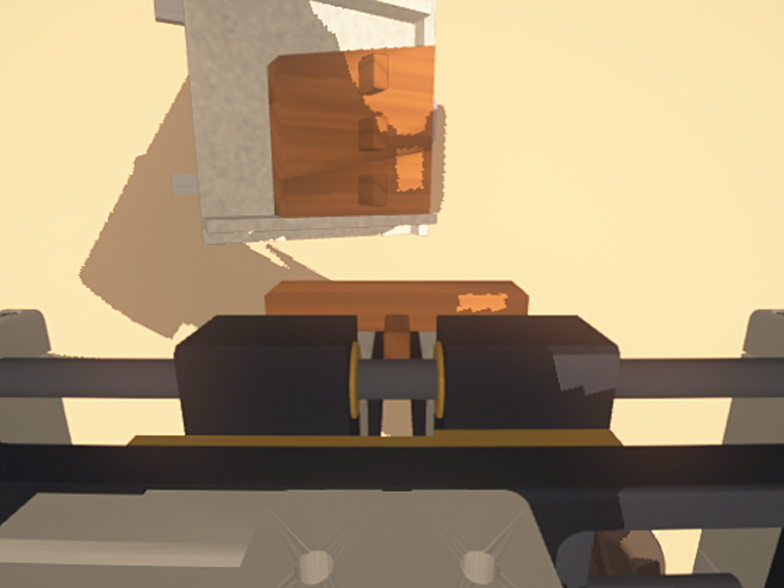

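The view shows b seated flush beside d against the stop at x≈435, and c and d still in place. The held wedge a is level, with its far edge at rows 281/294 and its ends at 265/528. Next I'll refit the bed and the hand offset.

Run:
```python
import bed
from bed import *
from scipy.optimize import least_squares
from plant import get_obs
w=dict(np.load('w5.npz'));T=T_tool(w)
P=np.array([(265,294),(528,294),(283,281),(514,281)])/1.4
def f(p):
    ox,oy,h=p;X=np.array([[.0175+ox,-.055+oy,h-.028],[.0175+ox,.055+oy,h-.028],[.0175+ox,-.055+oy,h],[.0175+ox,.055+oy,h]])
    return (proj(w,X@T[:3,:3].T+T[:3,3],w)-P).ravel()
r=least_squares(f,[0,0,.209]);print(r.x.round(4),r.fun.round(1))
bed.H=np.array([(55,-24,28),(-55,-46,28),(-55,70,28),(55,70,28),(55,-24,0),(55,60,0)])/1e3
m=full(wood(w,(250,95),3000));print(m.sum())
p,e=solve([(w,w,m)],[.517,.058,.0535,.716]);print(p.round(4),e)
import h
b=h.BED[0]+Rbed(71.6)@[-.0205,0,0];print(b)
```

```text
[0.0014 0.0014 0.2199] [ 0.3  0.6  1.1  0.8 -0.2 -0.9 -1.4 -0.8]
13427
[5.16500e-01 5.88000e-02 5.14000e-02 7.15459e+01] [0.011]
[0.51739612 0.06065411 0.05325   ]
```

```bash
sed -i 's/^BED=.*/BED=[np.array([.5172,.0597,.0530]),71.6]/; s/ox=-.0027,h=.207/ox=.0014,h=.221/' h.py
python3 - <<'E'
from h import *
from plant import get_obs
p=tcp((44,-46.3,75));print(p);plan(get_obs(),p,Rplace())
E
```

```text
[ 0.52511632 -0.05874926  0.33134352]
0.78,0.38,0.34,0.63,0.0,0.02
0.78,0.4,0.31,0.63,0.0,0.02
0.78,0.42,0.29,0.63,0.0,0.02
0.78,0.43,0.26,0.63,0.0,0.02
0.78,0.45,0.23,0.63,0.0,0.02
0.78,0.46,0.2,0.63,0.0,0.02
0.78,0.47,0.17,0.63,0.0,0.02
0.78,0.48,0.14,0.63,0.0,0.02
```

```bash
python3 -m handwheel '[[-1,0.78,0.38,0.34,0.63,0,0.02],[-1,0.78,0.4,0.31,0.63,0,0.02],[-1,0.78,0.42,0.29,0.63,0,0.02],[-1,0.78,0.43,0.26,0.63,0,0.02],[-1,0.78,0.45,0.23,0.63,0,0.02]]'|tail -1
python3 -m handwheel '[[-1,0.78,0.46,0.2,0.63,0,0.02],[-1,0.78,0.47,0.17,0.63,0,0.02],[-1,0.78,0.48,0.14,0.63,0,0.02],[-1,0,0,0,0,0,0],[-1,0,0,0,0,0,0]]'
python3 st.py
python3 - <<'E'
from h import *
from plant import *
o=get_obs();s=snapshot("wrist");np.savez('w6.npz',**s,**{k:o[k] for k in('tool_pos','orientation')})
cv2.imwrite('pics/w6.png',cv2.resize(s['color'][:,:,::-1],(784,588)))
print((proj(s,np.array([(99,-66,25),(-53,-66,25),(-53,-66,0),(99,-66,0),(-55,-46,28),(55,-24,28)])/1e3@Rbed(BED[1]).T+BED[0],o)*1.4).round())
E
```

```text
gripper_force: 30.0
clock: 20.55
tool_pos: [0.5244, -0.0601, 0.3301]
orientation: [-150.1, 0.2, -18.7]
force: [-0.2, 1.1, -0.9]
opening: 0.0096
gripper_force: 30.0
[ 41.9 -45.8  74.7] [-0.05 -0.05  0.35] F [ 0.4  0.5 -1.2] M [ 0.15  1.83 -0.05] t 20.55 0.0096
[[298. 256.]
 [554. 255.]
 [540. 248.]
 [307. 250.]
 [556. 289.]
 [374. 325.]]
```

View pics/w6.png

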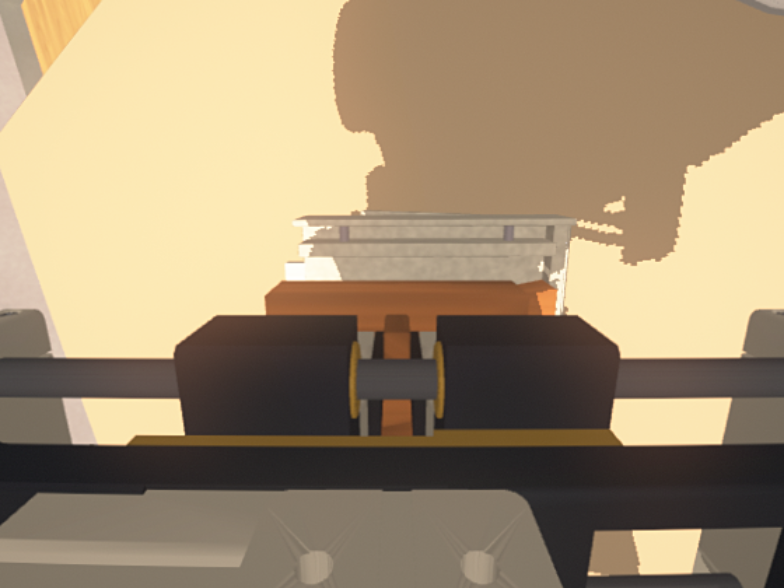

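The panel's inner top edge is at row ≈255, as predicted, so the lateral alignment is good. Lowering.

```bash
python3 -m handwheel '[[-1,0,-0.1,1,0,0,-0.05],[-1,0,0,1,0,0,0],[-1,0,0,0.55,0,0,0],[-1,0,0,0,0,0,0]]'>/dev/null;python3 st.py
for i in 1 2; do python3 -m handwheel '[[-1,0,0,0.08,0,0,0],[-1,0,0,0,0,0,0]]'>/dev/null;python3 st.py;done
```

```text
[ 45.5 -45.1  10.2] [-0.02 -0.14 -0.04] F [0.8 0.4 0.4] M [ 0.13  1.89 -0.11] t 21.1 0.0097
[ 45.6 -46.4   9.4] [ 0.03  0.01 -0.01] F [-0.2 -0.4 -0.6] M [ 0.13  1.91 -0.02] t 21.35 0.0095
[ 45.3 -46.2   6.9] [ 0.02 -0.02  0.02] F [-0.4  0.6 -0.5] M [ 0.12  1.88 -0.13] t 21.6 0.0097
```

```bash
for i in 1 2 3; do python3 -m handwheel '[[-1,0,0,0.07,0,0,0],[-1,0,0,0,0,0,0]]'>/dev/null;python3 st.py;done
```

```text
[ 45.3 -46.    4.8] [ 0.01 -0.05  0.02] F [ 0.2  0.7 -0. ] M [ 0.08  1.84 -0.11] t 21.85 0.0094
[ 45.3 -46.    3.1] [ 0.01 -0.05  0.02] F [-0.2 -1.   0.1] M [ 0.08  1.94 -0.07] t 22.1 0.0098
[ 45.3 -45.9   1.3] [ 0.01 -0.06  0.02] F [0.4 0.2 0.2] M [ 0.08  1.88 -0.02] t 22.35 0.0095
```

```bash
for i in 1 2 3; do python3 -m handwheel '[[-1,0,0,0.04,0,0,0],[-1,0,0,0,0,0,0]]'>/dev/null;python3 st.py;done
```

```text
[ 45.3 -46.    0.4] [ 0.02 -0.04  0.02] F [-0.4 -0.4 -0.8] M [ 0.14  1.87 -0.06] t 22.6 0.0096
[ 45.3 -46.   -0.6] [ 0.02 -0.04  0.02] F [ 0.  -0.4 -0.2] M [ 0.14  1.87 -0.03] t 22.85 0.0097
[ 45.4 -46.2  -0.8] [ 0.01 -0.02 -0.03] F [-1.3  1.4  6.4] M [ 0.81  1.82 -0.04] t 23.1 0.0094
```

On the floor. Driving downhill: straight first, then along the 0.2 slope of b's slanted face.

```bash
python3 -m handwheel '[[-1,0,0.2,0,0,0,0],[-1,0,0.2,0,0,0,0],[-1,0,0.1,0,0,0,0]]'>/dev/null;python3 st.py
for i in 1 2; do python3 -m handwheel '[[-1,0.02,0.1,0,0,0,0],[-1,0.02,0.1,0,0,0,0]]'>/dev/null;python3 st.py;done
```

```text
[ 33.4 -47.1  -0.8] [ 0.06  0.07 -0.04] F [2.7 0.8 5.3] M [ 0.13  0.9  -0.04] t 23.48 0.0093
[ 28.5 -48.   -0.8] [ 0.07  0.06 -0.04] F [2.5 0.2 4.9] M [ 0.29  0.91 -0.12] t 23.73 0.0098
[ 23.7 -48.7  -0.8] [ 0.08  0.03 -0.04] F [4.4 1.8 6.2] M [ 0.94  0.15 -0.11] t 23.98 0.0094
```

```bash
python3 -m handwheel '[[-1,0.01,0.1,0,0,0,0],[-1,0.02,0.1,0,0,0,0]]'>/dev/null;python3 st.py
for i in 1 2; do python3 -m handwheel '[[-1,0.02,0.1,0,0,0,0],[-1,0.02,0.1,0,0,0,0]]'>/dev/null;python3 st.py;done
```

```text
[ 18.9 -49.2  -0.8] [ 0.1   0.01 -0.04] F [5.5 1.9 7.2] M [ 1.02 -0.04 -0.07] t 24.23 0.0094
[ 14.1 -50.2  -0.8] [ 0.11  0.01 -0.04] F [6.7 2.8 7.1] M [ 1.14 -0.17 -0.08] t 24.48 0.0095
[  9.2 -51.2  -0.8] [ 0.12  0.   -0.05] F [5.5 2.7 7.7] M [ 1.22 -0.39 -0.09] t 24.73 0.0099
```

```bash
python3 -m handwheel '[[-1,0.015,0.1,0,0,0,0],[-1,0.015,0.1,0,0,0,0]]'>/dev/null;python3 st.py
for i in 1 2; do python3 -m handwheel '[[-1,0.015,0.08,0,0,0,0],[-1,0,0.03,0,0,0,0]]'>/dev/null;python3 st.py;done
```

```text
[  4.4 -52.   -0.8] [ 0.13  0.02 -0.05] F [6.  2.2 6.2] M [ 1.02 -0.68 -0.09] t 24.98 0.0097
[  1.8 -52.5  -0.8] [ 0.14  0.03 -0.05] F [6.4 2.5 7.8] M [ 0.95 -0.82 -0.1 ] t 25.23 0.0095
[  1.1 -52.7  -0.7] [ 0.29  0.01 -0.07] F [15.4  6.2  9.1] M [ 2.1  -4.13 -0.07] t 25.48 0.0096
```

```bash
for i in 1 2; do python3 -m handwheel '[[-1,0,0.06,0,0,0,0],[-1,0,0,0,0,0,0]]'>/dev/null;python3 st.py;done
```

```text
[  1.  -52.8  -0.5] [ 0.38  0.03 -0.1 ] F [19.2  6.3 11.6] M [ 2.52 -5.25 -0.09] t 25.73 0.0098
[  0.8 -52.9  -0.3] [ 0.47  0.04 -0.14] F [24.9  8.4 13.7] M [ 3.03 -7.12 -0.02] t 25.98 0.0096
```

Hard contact at x≈1, with the same stiffness as at b's end stop. I'll relax, release, back off and look.

```bash
python3 -m handwheel '[[-1,-0.02,-0.1,-0.02,0,0,0],[-1,0,-0.03,0,0,0,0]]'>/dev/null;python3 st.py
python3 -m handwheel '[[0.2,0,0,0,0,0,0],[0.2,0,0,0,0,0,0],[0.2,0,0,0,0,0,0],[0.2,0,0,0,0,0,0],[0.2,0,0,0,0,0,0]]'>/dev/null;python3 st.py
python3 -m handwheel '[[0.2,0,0,-0.4,0,0,0],[0.2,0,0,-1,0,0,0],[0.2,0,0,-1,0,0,0],[0.2,0,0,-1,0,0,0],[0.2,-0.6,0,-1,0,0,0]]'>/dev/null
python3 -m handwheel '[[0.2,-1,0,-0.3,0,0,0],[0.2,-1,0,-0.3,0,0,0],[0.2,-1,0,0,0,0,0],[0.2,-0.6,0,0,0,0,0],[0.2,0,0,0,0,0,0]]'>/dev/null;python3 st.py
python3 - <<'E'
import bed
from bed import *
from plant import *
o=get_obs();s=snapshot("wrist");np.savez('w7.npz',**s,**{k:o[k] for k in('tool_pos','orientation')})
c=proj(s,BED[0],o)[0];print(c)
cv2.imwrite('pics/w7.png',cv2.resize(s['color'][:,:,::-1],(784,588),interpolation=cv2.INTER_CUBIC))
E
```

```text
[  0.8 -52.8  -0.3] [ 0.22  0.08 -0.09] F [9.7 1.9 6.3] M [ 0.85 -1.7  -0.09] t 26.23 0.0095
[ -2.6 -51.7  -1.1] [ 0.01 -0.05  0.03] F [-0.3  0.   0.7] M [ 0.15  1.81 -0.05] t 26.85 0.0508
[ -2.2  53.5 124.7] [ 0.03  0.02 -0.03] F [-0.6 -0.1  0.4] M [ 0.05  1.73 -0.05] t 28.1 0.0523
[280.30706411 138.91500172]
```

View pics/w7.png

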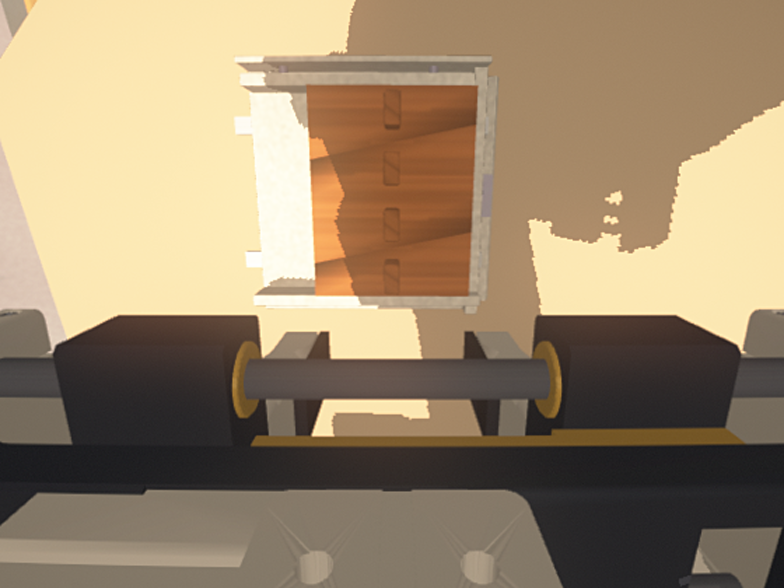

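The picture shows all four wedges flat and filling the rectangle. Their ends are flush at the stop (x≈470–477) and uphill (307–315), their tabs line up at x≈391, and the panel is pushed aside. Handing in.

```bash
python3 -c "
from plant import *
print(close_job())"
```

```text
the job is handed in; nothing more can be done
None
```

The job is handed in at about 28 s: both wedges are packed, and the last picture shows all four flat in the tray and flush against the low stop, with the sprung panel pushed aside and the gripper clear of everything.

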